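# Turn the spice carousel to its price ticket

### The job

Turn the revolving spice display by pushing its wooden edge with a fingertip until the tin with the yellow lid stands squarely behind the yellow price ticket, facing the customers. Push it round gently: the tins themselves are not to be touched, tipped or lifted out of their cups, and the honey bottle, mortar and scoop stay where they are.

Things in the scene. Friction and masses are not known exactly. Their poses are not given: they have to be found in the camera images.
- carousel: scalloped wooden tray, 24 thick, edge 28 to 52 above the counter, turns endlessly both ways about the vertical axis through its origin (centre of its underside); frame turns with it. Outline: six lobes, circles of radius 60 centred 110 from the axis at 0, 60, .. degrees from its x axis (overall radius 170). A tin stands on each lobe 100 from the axis, in a 6 high ring, outside radius 33; yellow at 0 degrees
- carousel_notch (a point): one of six like finger notches in the tray's edge, midway between lobes (this one 30 degrees counter-clockwise of the yellow tin). The point: 119 from the axis, at the bottom of the notch, level with the tray's top (52 high). The notch is open outwards and down to the counter; a finger of radius 18 in it touches both lobes with its centre 151 from the axis
- carousel_foot: fixed round foot under the tray, radius 95, 14 high, bearing plate of radius 70 up to 28. Origin: on the counter, on the carousel's axis; its x axis points from there to the ticket. The bearing is stiff: 0.1 to 0.2 N m turns the tray (about 1 N at its edge), and it stops almost at once when let go, and stays
- ticket: fixed yellow-edged blank price ticket: card 78 wide on a wooden block 30 x 60, 66 high in all, on the counter in front of the carousel, on the customers' side (away from the robot). Origin: on the counter, 205 from the carousel's axis; x points straight away from that axis, y runs along the card
- tin_yellow: one of six identical spice tins, dia 55, 40 high, bare metal with a yellow lid and yellow band; loose, 60 to 130 g, stands upright in a cup of the carousel. Origin: centre of its underside; its own yaw means nothing. This is the one to bring to the ticket
- tin_red: one of six identical spice tins, dia 55, 40 high, bare metal with a red lid and red band; loose, 60 to 130 g, stands upright in a cup of the carousel. Origin: centre of its underside; its own yaw means nothing
- tin_green: one of six identical spice tins, dia 55, 40 high, bare metal with a green lid and green band; loose, 60 to 130 g, stands upright in a cup of the carousel. Origin: centre of its underside; its own yaw means nothing
- tin_blue: one of six identical spice tins, dia 55, 40 high, bare metal with a blue lid and blue band; loose, 60 to 130 g, stands upright in a cup of the carousel. Origin: centre of its underside; its own yaw means nothing
- tin_white: one of six identical spice tins, dia 55, 40 high, bare metal with a white lid and white band; loose, 60 to 130 g, stands upright in a cup of the carousel. Origin: centre of its underside; its own yaw means nothing
- tin_black: one of six identical spice tins, dia 55, 40 high, bare metal with a black lid and black band; loose, 60 to 130 g, stands upright in a cup of the carousel. Origin: centre of its underside; its own yaw means nothing
- honey: loose amber honey bottle, dia 60, 165 high, right of the carousel; beyond it, farther right, a fixed counter scale 88 high. Origin: centre of its underside
- mortar: loose marble mortar bowl, dia 104, 75 high, left of the carousel; beyond it, farther left, a fixed blue tub of bottles 178 high. Origin: centre of its underside
- scoop: loose scoop lying on the counter near the left of the robot: wooden handle along -x from its origin (93 long), steel pan along +x (75 long, 46 wide), 25 high
Not all that is in view belongs to the job. Leave any pink or purple look-alike of the tin_black alone. Of the things like the tin_blue, leave any that is purple; of the rest the larger one is meant.

How it is judged:
By the outcome, as a careful person would: the job done as asked, in the order asked, and still so for the second after the job is handed in, with the robot touching nothing.
It also fails if it takes over 54 s, if anything falls off the work surface, if the arm or the gripper's body presses on something with over 40 N, if the wrist force passes 120 N, or if a joint passes its speed limit or range.

### The arm

A 6-joint arm with a two-finger parallel gripper is mounted at the origin on the work surface. World frame = base frame: x ahead of the robot, y to its left, z up, the work surface at z = 0. Lengths are in mm, angles in rad, forces in N, time in s.
With the tool pointing down it reaches from about 275 to 750 mm from the base axis. Payload 10.2 kg.
Tool frame: the origin (TCP) lies where the fingers leave the gripper's body, on its centre line; the fingertips stand 73 mm ahead of it and the grasp point (between the pads) lies 54 mm ahead of it (arm.tips_ahead is the distance from the TCP to the fingertips, in mm); z points along the fingers, y is the direction in which the jaws open and shut (so a half turn about z gives the same grasp; the last joint's range is limited). The gripper opens to 85 mm and grips with 20 to 120 N. Pads are 22 mm wide; open, the fingers measure 114 mm over their backs; the gripper's body (76 mm by 85 mm) begins 54 mm behind the grasp point. The pads swing forward as they close: fully open they stand 13 mm farther back than shut.
Start: joints at [1.025, 0.313, 1.498, -0, 1.331, -0.223], TCP at [166.555, 497.887, 303.894] pointing down, gripper open.
Joint ranges: [-2.94, 2.94], [-0.97, 2.17], [0.19, 2.56], [-1.23, 4.37], [0.02, 3.11], [-2.88, 2.88]. Speed limits (rad/s): [2.39, 2.39, 3.01, 3.14, 3.14, 3.14].

### API

Orientations are given as a unit quaternion [w, x, y, z].
In Python, from plant import arm, eyes, job gives the robot as it stands.
- The arm moves only by the tool carry_out, never from a script. Its argument "motion" is a list of rows, each a list of 2 entries, a list of its own where there are three numbers: the shift along the tool's x, y, z in mm, then the turn about the tool's z in degrees. In form: [[[x, y, z], spin], ...]. A call has 1 to 10 rows; each row shifts and turns the commanded pose from where the row before left it, along the tool's axes as they then stand; what a row does not reach is not made up. A row lasts 1/8 s, in which the tool goes at most 62.5 mm and 10.7 degrees, less where a joint would pass 70% of its speed; a pose out of reach is approached as far as the arm can. A call with a gripper value outside its range is refused whole. "grip" is the finger opening in mm, from 0 to 85.4, set as the call begins (left out, the last holds). The fingers move at their own pace and stop on an object; the grip force is fixed at half the most. Time passes only in rows, so rows that do not move let the fingers close. It gives the time, the measured TCP pose, the force and the opening at its end, in the units of the state.
- arm.state(): the state, without advancing time (a new reading comes with each control period).
- eyes.camera(name): name is "scene" or "top"; returns (picture, depth): 480x640x3 uint8, blue, green, red; 480x640 float32, mm along the optical axis (not along the pixel's ray), 0 where there is no reading.
- eyes.camera_info(name): a dict with "fx", "fy", "cx", "cy" (pixels), "dist" ([k1, k2, p1, p2, k3] as OpenCV has them; the pictures are not rectified), "world_from_camera" (4x4, takes a point from camera to world coordinates). Camera axes: x right, y down, z forward; pixel columns grow to the right and rows downward; lengths in mm; the calibration is good to about 2 mm. A picture is of the moment at which its call begins. camera_info takes no time and is no camera call.
- job.hand_in(): hands the job in, once; it reports no verdict.
The state is a dict: "time": time; "joint_positions": joint angles; "qvel": joint speeds; "joint_efforts": joint torques, N m; "eef_pos": TCP position; "tcp_rot": TCP orientation; "ft_force": force on the tool from outside, world axes, zero at the start; "torque": the same for the moment, N m; "gripper_width": finger opening in mm.
Only numpy, scipy, OpenCV 4.12 (cv2) and the standard library are available. Lean on these libraries where they do the work, as an engineer would, in place of code of your own. Each camera call takes 0.05 s, during which the arm holds its last target.

## Working session

There is one attempt and no reset: what is moved stays moved. The work goes in short steps, Python scripts to look and compute and a tool call to move; the robot and the scene stay as the last step left them, time stands still between calls to the robot, and variables do not carry over. Pictures are saved under pics/ and viewed, and the job is handed in when it is done.

Besides the shell and the picture viewer there is one more tool, called after ">>>" as name([rows], argument=value, ...), one row to a line, values as JSON. carry_out: Moves the arm, as the interface text tells. Its arguments: {"type":"object","properties":{"motion":{"type":"array","items":{"type":"array"}},"grip":{"type":"number"}},"required":["motion"]}

```bash
mkdir -p pics; ls
python3 - <<'E'
from plant import arm, eyes, job
import cv2, numpy as np
for n in("scene","top"):
    p,d=eyes.camera(n); cv2.imwrite(f"pics/{n}0.png",p); np.savez(f"{n}0.npz",p=p,d=d)
    i=eyes.camera_info(n); print(n,{k:np.round(np.array(v),4).tolist() for k,v in i.items()})
print(arm.state())
E
```

```text
pics
scene {'fx': 454.1186, 'fy': 454.1186, 'cx': 326.0958, 'cy': 238.411, 'dist': [-0.0089, 0.0, 0.0, 0.0, 0.0], 'world_from_camera': [[-0.1694, 0.5982, -0.7832, 1368.2567], [0.9855, 0.1015, -0.1356, 151.2234], [-0.0016, -0.7949, -0.6068, 681.8621], [0.0, 0.0, 0.0, 1.0]]}
top {'fx': 477.8562, 'fy': 477.8562, 'cx': 313.5033, 'cy': 229.3735, 'dist': [-0.0525, 0.0, 0.0, 0.0, 0.0], 'world_from_camera': [[-0.029, -0.9891, 0.1444, 365.5841], [-0.9996, 0.0296, 0.0014, 17.9477], [-0.0057, -0.1443, -0.9895, 1157.5392], [0.0, 0.0, 0.0, 1.0]]}
{'time': 0.1, 'joint_positions': array([ 1.02459747e+00,  3.13426258e-01,  1.49832985e+00,  1.32129810e-06,
        1.33100957e+00, -2.23415281e-01]), 'qvel': array([ 0.00016062,  0.00106685, -0.00155812, -0.00144054,  0.00132929,
       -0.00054116]), 'joint_efforts': array([ 3.75075499e-03, -4.12899184e+01, -2.60142088e+01, -1.56933647e-04,
        2.95450518e-03,  2.29923174e-06]), 'eef_pos': array([166.48027195, 497.76114435, 303.38754094]), 'tcp_rot': array([-2.20759597e-04,  1.60692189e-01,  9.87004395e-01, -5.43379540e-04]), 'ft_force': array([ 0.22443527, -0.90308421,  1.24607782]), 'torque': array([ 0.0209909 ,  0.01919705, -0.03943564]), 'gripper_width': 85.58578973091716}
```

View pics/scene0.png

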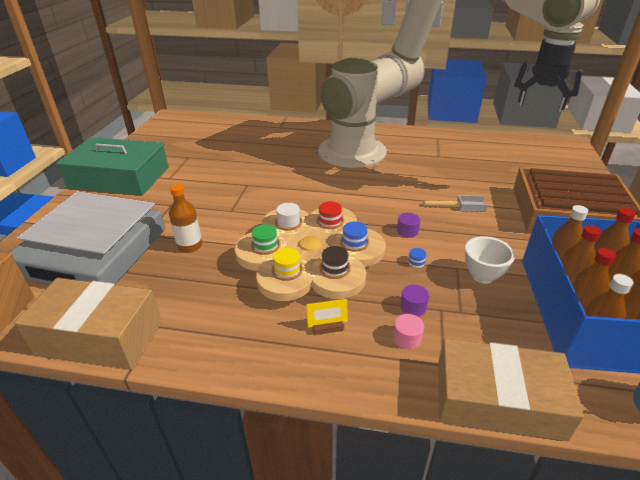

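View pics/top0.png

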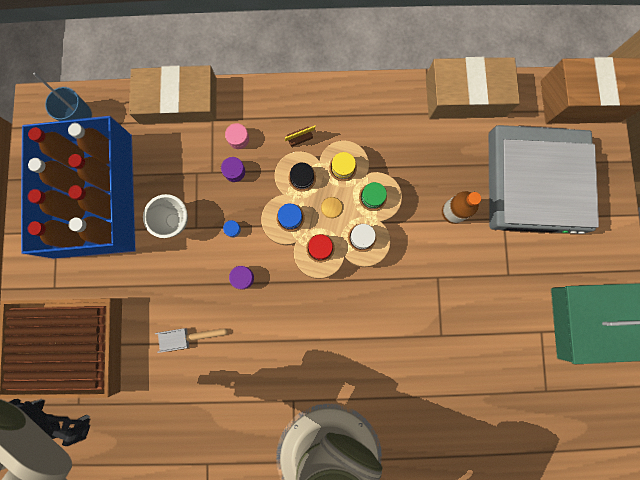

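The scene view shows the carousel at about (310,245) with yellow at (287,262) and the ticket at (327,314). In the top view the hub is at (332,207), yellow at (344,164), and the ticket at (300,133). Yellow has to go counter-clockwise. I'll measure next.

```bash
cat > h.py <<'E'
import cv2, numpy as np
from plant import eyes
def ray(n,uv):
    i=eyes.camera_info(n); K=np.array([[i["fx"],0,i["cx"]],[0,i["fy"],i["cy"]],[0,0,1]])
    q=cv2.undistortPoints(np.array(uv,float).reshape(-1,1,2),K,np.array(i["dist"]))[:,0]
    T=np.array(i["world_from_camera"]); d=np.c_[q,np.ones(len(q))]@T[:3,:3].T
    return T[:3,3],d
def onz(n,uv,z):
    o,d=ray(n,uv); return o+d*((z-o[2])/d[:,2])[:,None]
def pts(n,mask,dep):
    v,u=np.nonzero(mask&(dep>0)); o,d=ray(n,np.c_[u,v]); return o+d*dep[v,u][:,None]
R={"yellow":((20,35),150,120),"red":((0,4),150,90),"green":((50,75),120,60),"blue":((106,120),140,80),"purple":((128,142),120,50)}
def blobs(n,p,c,mn=25):
    h=cv2.cvtColor(p,cv2.COLOR_BGR2HSV); (a,b),s,v=R[c]
    m=cv2.inRange(h,(a,s,v),(b,255,255)); k,l,st,ce=cv2.connectedComponentsWithStats(m)
    return [(ce[i],st[i,4],l==i) for i in range(1,k) if st[i,4]>mn]
E
cat > m.py <<'E'
import sys; from h import *
tag=sys.argv[1]
for n in("top","scene"):
    f=np.load(f"{n}{tag}.npz"); p,d=f["p"],f["d"]
    for c in R:
        for ce,a,m in blobs(n,p,c):
            P=pts(n,m,d); 
            if len(P)==0: continue
            zm=np.percentile(P[:,2],95); t=P[P[:,2]>zm-5]
            w=(t.min(0)+t.max(0))/2
            print(n,c,np.round(ce),a,"z95 %.0f"%zm,"mid",np.round(w),"ext",np.round(np.ptp(t,axis=0)))
E
python3 m.py 0
```

```text
top yellow [300. 131.] 64 z95 65 mid [763.  45.  64.] ext [26. 72.  9.]
top yellow [343. 164.] 457 z95 95 mid [673. -54.  94.] ext [53. 53.  7.]
top yellow [328. 209.] 145 z95 63 mid [574. -15.  62.] ext [32. 30.  8.]
top red [ 35. 134.] 123 z95 181 mid [739. 623. 179.] ext [27. 28.  6.]
top red [ 74. 160.] 141 z95 180 mid [675. 530. 179.] ext [27. 30.  8.]
top red [ 75. 191.] 145 z95 180 mid [606. 525. 179.] ext [28. 28.  7.]
top red [ 34. 196.] 130 z95 180 mid [600. 616. 178.] ext [25. 30.  6.]
top red [ 34. 228.] 135 z95 180 mid [529. 611. 179.] ext [26. 28.  6.]
top red [320. 247.] 463 z95 95 mid [482.   5.  94.] ext [52. 52.  8.]
top green [374. 194.] 464 z95 95 mid [ 599. -122.   94.] ext [53. 53.  7.]
top blue [ 85. 190.] 5607 z95 130 mid [638. 572. 145.] ext [309. 225.  41.]
top blue [ 87. 184.] 27 z95 9 mid [651. 562.  59.] ext [ 36.  61. 110.]
top blue [289. 215.] 458 z95 95 mid [556.  73.  94.] ext [51. 52.  8.]
top blue [231. 228.] 207 z95 31 mid [541. 218.  30.] ext [36. 37.  8.]
top purple [233. 169.] 447 z95 43 mid [686. 213.  42.] ext [53. 52.  7.]
top purple [241. 27
[... 929 characters left out ...]
7. 43.  6.]
scene blue [457.  91.] 2976 z95 11 mid [-939.  396.   11.] ext [287. 235.  10.]
scene blue [ 13. 144.] 1602 z95 -13 mid [  -85. -1393.   -12.] ext [96. 82. 12.]
scene blue [ 19. 210.] 1259 z95 -423 mid [  -45. -1492.  -423.] ext [251. 220.  11.]
scene blue [576. 311.] 7917 z95 128 mid [644. 514. 128.] ext [304. 107.   9.]
scene blue [598. 222.] 250 z95 130 mid [491. 590. 128.] ext [11. 63.  6.]
scene blue [633. 226.] 98 z95 130 mid [494. 663. 128.] ext [19. 11.  6.]
scene blue [355. 229.] 294 z95 93 mid [560.  76.  91.] ext [54. 50.  6.]
scene blue [360. 243.] 33 z95 71 mid [578.  90.  69.] ext [17. 20.  5.]
scene blue [418. 253.] 145 z95 30 mid [544. 219.  29.] ext [37. 34.  6.]
```

Run:
```python
from h import *
from plant import arm
print(arm.tips_ahead)
for n,c in(("top",(577.5,-24.5)),("scene",(581,-21.5))):
    f=np.load(f"{n}0.npz"); p,d=f["p"],f["d"]
    for ce,a,m in blobs(n,p,"yellow"):
        P=pts(n,m,d); t=P[(P[:,0]>735)]
        if len(t)<40: continue
        w=np.linalg.eigh(np.cov(t[:,:2].T))[1][:,1]; r=cv2.minAreaRect(t[:,:2].astype(np.float32))
        print(n,"card dir",np.degrees(np.arctan2(*w[::-1])), "rect",r, "bearing",np.degrees(np.arctan2(r[0][1]-c[1],r[0][0]-c[0])))
print("honey cap",onz("top",[(474,199)],160))
```

```text
72.6
top card dir 114.14812749231376 rect ((774.9779663085938, 44.393341064453125), (25.65884780883789, 87.57550048828125), 21.079147338867188) bearing 19.232141146838877
scene card dir 108.90704339473407 rect ((754.4359130859375, 44.194427490234375), (46.437339782714844, 78.10603332519531), 19.47596549987793) bearing 20.745793065162466
honey cap [[ 566.52632566 -325.59947434  160.        ]]
```

>>> carry_out([
  [[-42, -44, 0], 0],
  [[-42, -44, 0], 0],
  [[-42, -44, 0], 0],
  [[-42, -44, 0], 0],
  [[-42, -44, 0], 0],
  [[-42, -44, 0], 0],
  [[-42, -44, 0], 0],
  [[-42, -44, 0], 0],
  [[-42, -44, 0], 0],
  [[-42, -44, 0], 0],
], grip=0)

```text
time: 1.35
eef_pos: [425.7, -54.7, 303.9]
tcp_rot: [0.0, 0.161, 0.987, 0.0]
ft_force: [1.6, 1.2, 0.7]
gripper_width: 0.0
```

>>> carry_out([
  [[0, 0, 20], 9.8],
  [[0, 0, 20], 9.8],
  [[0, 0, 20], 9.8],
  [[0, 0, 20], 9.8],
  [[0, 0, 20], 9.8],
  [[0, 0, 20], 9.7],
  [[0, 0, 0], 0],
])

```text
time: 2.22
eef_pos: [424.7, -52.4, 183.0]
tcp_rot: [-0.001, 0.623, 0.782, -0.0]
ft_force: [0.3, -0.7, 0.4]
gripper_width: 0.2
```

```bash
cat > snap.py <<'E'
import sys; from h import *
from plant import arm
t=sys.argv[1]
for n in("scene","top"):
    p,d=eyes.camera(n); cv2.imwrite(f"pics/{n}{t}.png",p); np.savez(f"{n}{t}.npz",p=p,d=d)
    r=(slice(100,320),slice(220,440)) 
    cv2.imwrite(f"pics/{n}{t}z.png",cv2.resize(p[r],None,fx=2.7,fy=2.7,interpolation=cv2.INTER_CUBIC))
s=arm.state(); print(s["time"],s["eef_pos"],s["tcp_rot"],s["ft_force"],s["gripper_width"])
E
python3 snap.py 1
```

```text
2.325 [425.44672302 -52.65686172 184.37885732] [1.48773419e-04 6.22455646e-01 7.82655061e-01 4.04907144e-05] [ 0.46330156  0.34752607 -0.25326387] 0.20928855424015655
```

View pics/top1z.png

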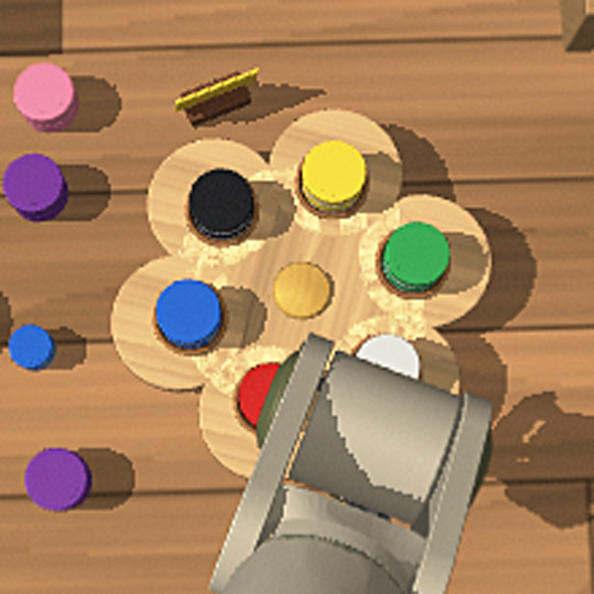

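View pics/scene1z.png

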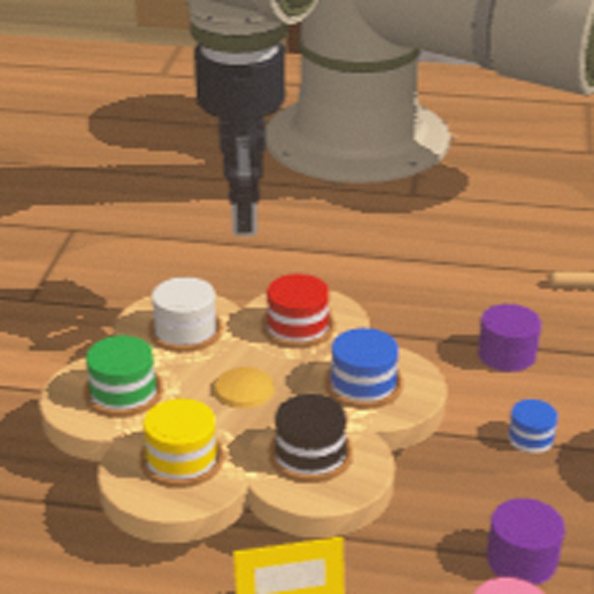

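The top view shows the yellow card's top edge running from (286,139) to (316,127) in full-frame pixels. In the scene view the closed fingers hang above the gap between the white and red tins. I'll align to the gap and then go down.

Run:
```python
from h import *
for n,c in(("top",(577.5,-24.5)),("scene",(581,-21.5))):
    f=np.load(f"{n}1.npz"); p=f["p"]
    for ce,a,m in blobs(n,p,"yellow",40):
        q=onz(n,[ce],66)[0]
        if q[0]<735: continue
        v,u=np.nonzero(m); 
        # upper-edge pixels per column -> ray on z=66
        e=[(x,v[u==x].min()+(-0.5 if n=="scene" else 0)) for x in range(u.min(),u.max()+1) if (u==x).any()]
        P=onz(n,e,66); l=cv2.fitLine(P[1:-1,:2].astype(np.float32),cv2.DIST_HUBER,0,.01,.01).ravel()
        mid=(P[0]+P[-1])/2
        print(n,"len",np.linalg.norm(P[0]-P[-1]),"normal",np.degrees(np.arctan2(l[1],l[0]))%180-90,"mid",mid[:2],"bearing",np.degrees(np.arctan2(mid[1]-c[1],mid[0]-c[0])),"r",np.hypot(*(mid[:2]-c)))
```

```text
top len 77.41492406292713 normal 21.185135 mid [762.97273897  44.7853229 ] bearing 20.483711337455997 r 197.99139595122085
scene len 77.49544271511215 normal 20.902046 mid [777.30158438  49.20002591] bearing 19.807003705352606 r 208.6451669531853
```

>>> carry_out([
  [[-5.2, 0.4, 0], 0],
  [[0, 0, 15], 0],
  [[0, 0, 15], 0],
  [[0, 0, 15], 0],
  [[0, 0, 15], 0],
  [[0, 0, 15], 0],
  [[0, 0, 0], 0],
])

```text
time: 3.2
eef_pos: [426.8, -57.8, 108.8]
tcp_rot: [-0.0, 0.623, 0.782, -0.0]
ft_force: [-0.2, 0.4, -0.6]
gripper_width: -0.1
```

```bash
python3 snap.py 2
```

```text
3.3 [427.21222579 -57.87234824 109.56230036] [4.95813747e-04 6.23591914e-01 7.81749873e-01 1.24600901e-04] [ 0.2347059  -0.6289583   0.01485096] -0.052450991991644054
```

View pics/scene2z.png

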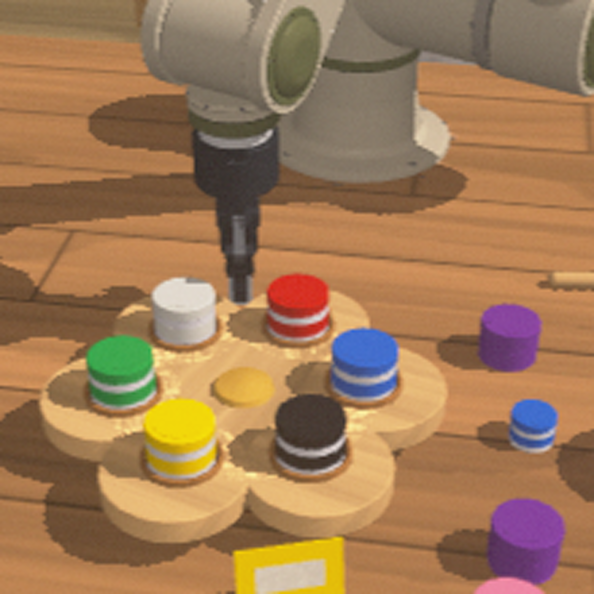

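>>> carry_out([
  [[0, 3, 0], 0],
  [[-2.7, 0, 0], -1],
  [[-5.3, 0.1, 0], -2],
  [[-5.3, 0.1, 0], -2],
  [[-5.3, 0.1, 0], -2],
  [[-5.3, 0.1, 0], -2],
  [[-5.3, 0.1, 0], -2],
  [[-5.3, 0.1, 0], -2],
  [[0, 0, 0], 0],
])

```text
time: 4.42
eef_pos: [441.3, -89.7, 109.1]
tcp_rot: [0.0, 0.531, 0.847, 0.0]
ft_force: [-0.1, -0.7, -0.9]
gripper_width: -0.1
```

```bash
python3 snap.py 3; python3 m.py 3 | grep -E "z95 9[0-9]"
python3 - <<'E'
from plant import arm; import numpy as np
p=arm.state()["eef_pos"]-np.array([579,-23,0]); print(np.hypot(*p[:2]),np.degrees(np.arctan2(p[1],p[0]))%360)
E
```

```text
4.525 [441.15015033 -89.42037824 108.98340756] [7.93280995e-05 5.31534695e-01 8.47036517e-01 9.33099623e-06] [-0.58294912  0.7696702  -0.50393611] 0.019575567928438706
top yellow [335. 162.] 457 z95 95 mid [677. -36.  94.] ext [52. 53.  8.]
top red [327. 248.] 407 z95 95 mid [474. -11. 193.] ext [ 63.  48. 205.]
top green [371. 187.] 457 z95 95 mid [ 617. -115.   95.] ext [53. 51.  9.]
top blue [292. 223.] 456 z95 95 mid [538.  68.  94.] ext [53. 50.  7.]
scene yellow [295. 259.] 464 z95 93 mid [680. -33.  91.] ext [56. 53.  6.]
scene red [322. 207.] 285 z95 93 mid [481. -10.  92.] ext [55. 51.  6.]
scene green [264. 238.] 359 z95 93 mid [ 621. -113.   92.] ext [56. 52.  7.]
scene blue [354. 224.] 282 z95 93 mid [543.  70.  92.] ext [54. 51.  6.]
153.01714838645293 205.72622465840587
```

View pics/scene3z.png

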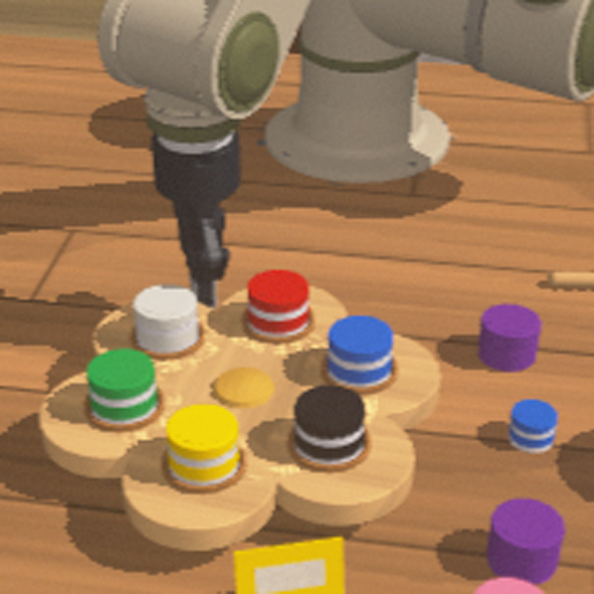

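The tray follows: yellow has gone from -17.2° to -6.6° and the target is about 20.5°, so 27° remain.

>>> carry_out([
  [[-5.3, 0.1, 0], -2],
  [[-5.3, 0.1, 0], -2],
  [[-5.3, 0.1, 0], -2],
  [[-5.3, 0.1, 0], -2],
  [[-5.3, 0.1, 0], -2],
  [[-5.3, 0.1, 0], -2],
  [[-5.3, 0.1, 0], -2],
  [[-5.3, 0.1, 0], -2],
  [[-5.3, 0.1, 0], -2],
  [[-5.3, 0.1, 0], -2],
])

```text
time: 5.78
eef_pos: [471.9, -132.1, 108.9]
tcp_rot: [-0.0, 0.376, 0.927, -0.0]
ft_force: [-2.3, -0.3, 1.1]
gripper_width: -0.1
```

>>> carry_out([
  [[-5.3, 0.1, 0], -2],
  [[-4, 0.1, 0], -1.5],
  [[-2.7, 0, 0], -1],
  [[-2.7, 0, 0], -1],
  [[0, 0, 0], 0],
  [[0, 0, 0], 0],
])

```text
time: 6.52
eef_pos: [483.2, -141.8, 108.9]
tcp_rot: [0.0, 0.331, 0.943, 0.0]
ft_force: [0.1, -0.4, 0.7]
gripper_width: 0.3
```

```bash
python3 snap.py 4
cat > ang.py <<'E'
import sys; from h import *
t=sys.argv[1]
off=dict(yellow=0,blue=120,red=180,green=300)
for n,c in(("top",(577.5,-24.5)),("scene",(581,-21.5))):
    f=np.load(f"{n}{t}.npz"); p,d=f["p"],f["d"]
    for k in off:
        for ce,a,m in blobs(n,p,k,100):
            P=pts(n,m,d); P=P[(P[:,2]>88)&(P[:,2]<100)]
            if len(P)<50: continue
            w=(P.min(0)+P.max(0))/2; r=np.hypot(*(w[:2]-c))
            if r>130: continue
            print(n,k,"r %.1f"%r,"yaw %.1f"%((np.degrees(np.arctan2(w[1]-c[1],w[0]-c[0]))-off[k]+180)%360-180),np.round(w),np.round(np.ptp(P,axis=0)))
E
python3 ang.py 4
```

```text
6.625 [ 483.14610662 -141.77798662  108.92859567] [1.11686342e-04 3.31354163e-01 9.43506441e-01 5.51609951e-05] [ 0.05894279 -0.53206423  0.83054448] -0.0261605022656803
top yellow r 100.5 yaw 18.9 [673.   8.  93.] [55. 53.  9.]
top blue r 99.9 yaw 17.9 [503.  42.  92.] [53. 52.  9.]
top red r 99.6 yaw 17.7 [483. -55.  93.] [52. 50. 10.]
top green r 99.9 yaw 19.0 [653. -90.  93.] [55. 53.  9.]
scene yellow r 100.1 yaw 18.4 [676.  10.  91.] [55. 54.  7.]
scene blue r 98.8 yaw 18.4 [507.  44.  91.] [55. 51.  7.]
scene red r 99.5 yaw 18.9 [487. -54.  92.] [56. 54.  6.]
scene green r 99.5 yaw 18.9 [656. -87.  91.] [56. 52.  7.]
```

View pics/scene4z.png

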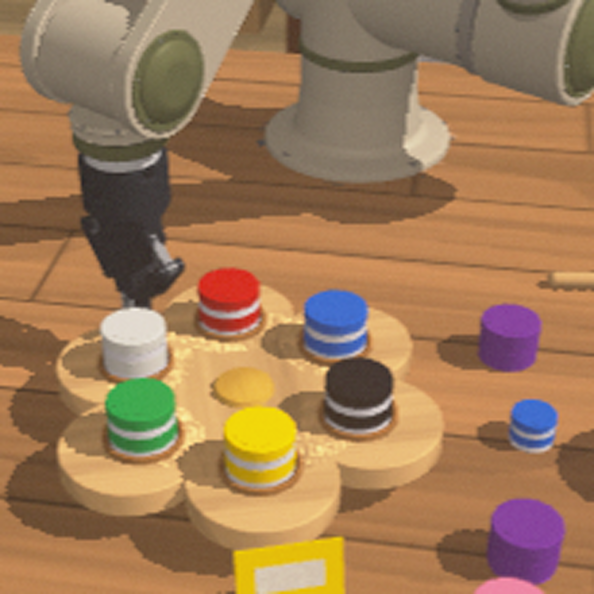

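View pics/top4z.png

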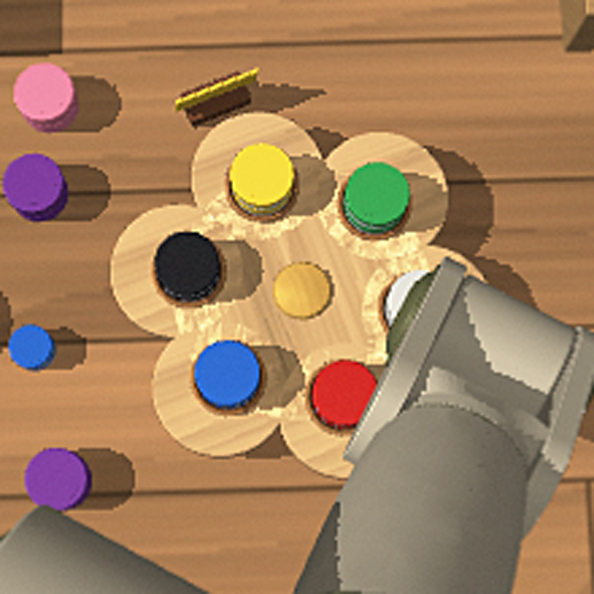

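Yellow is now at about 18.5°, so I'll push 2° more and then retract radially (tool -y).

>>> carry_out([
  [[-1.8, 0, 0], -0.7],
  [[-1.8, 0, 0], -0.7],
  [[-1.8, 0, 0], -0.7],
  [[0, 0, 0], 0],
  [[0, 0, 0], 0],
])

```text
time: 7.25
eef_pos: [487.4, -145.2, 108.9]
tcp_rot: [0.0, 0.314, 0.949, -0.0]
ft_force: [0.0, 0.3, 1.2]
gripper_width: 0.0
```

```bash
python3 snap.py 5; python3 ang.py 5
```

```text
7.35 [ 487.38902241 -145.21866036  108.94137454] [ 9.92598715e-05  3.13986930e-01  9.49427300e-01 -8.31146186e-06] [-0.20387864  0.770903    0.65798513] 0.15604918516370567
top yellow r 99.9 yaw 20.6 [671.  11.  93.] [53. 53. 10.]
top blue r 98.8 yaw 20.6 [501.  38.  93.] [53. 52.  9.]
top red r 98.7 yaw 20.0 [485. -58.  93.] [53. 52.  9.]
top green r 99.6 yaw 21.4 [655. -87.  94.] [54. 51. 11.]
scene yellow r 100.3 yaw 20.8 [675.  14.  91.] [57. 53.  6.]
scene blue r 99.1 yaw 21.2 [504.  41.  92.] [55. 50.  7.]
scene red r 100.8 yaw 20.5 [487. -57.  92.] [56. 50.  8.]
scene green r 100.3 yaw 21.3 [659. -84.  92.] [55. 52.  7.]
```

>>> carry_out([
  [[2, 0, 0], 0],
  [[0, -10, 0], 0],
  [[0, -20, 0], 0],
  [[0, -20, 0], 0],
  [[0, -20, 0], 0],
  [[0, 0, -30], 0],
  [[0, 0, -40], 0],
  [[0, 0, -40], 0],
  [[0, -40, 0], 0],
  [[0, 0, 0], 0],
])

```text
time: 8.6
eef_pos: [419.0, -233.9, 219.2]
tcp_rot: [0.0, 0.315, 0.949, -0.0]
ft_force: [0.6, -0.1, -0.5]
gripper_width: 0.3
```

```bash
python3 snap.py 6; python3 ang.py 6; cp h.py h2.py; python3 m.py 6 | grep -E "purple|top blue|scene blue \[4"
```

```text
8.7 [ 419.84126111 -232.47426462  218.75146401] [-1.75883490e-04  3.14473174e-01  9.49266330e-01  1.61788096e-04] [ 0.40764897  0.96539452 -0.59996283] 0.2713987614236609
top yellow r 100.6 yaw 21.1 [671.  12.  93.] [53. 51. 10.]
top blue r 98.9 yaw 20.6 [501.  38.  93.] [53. 52. 10.]
top red r 99.2 yaw 20.5 [485. -59.  93.] [52. 54.  9.]
top green r 100.2 yaw 21.5 [656. -87.  93.] [53. 51.  9.]
scene yellow r 100.3 yaw 20.8 [675.  14.  91.] [58. 54.  6.]
scene blue r 98.8 yaw 20.6 [505.  41.  92.] [56. 50.  7.]
scene red r 98.7 yaw 21.1 [489. -57.  91.] [53. 51.  7.]
scene green r 100.3 yaw 21.1 [659. -84.  91.] [54. 52.  7.]
top blue [ 85. 190.] 5884 z95 130 mid [638. 573. 147.] ext [311. 227.  44.]
top blue [ 87. 184.] 26 z95 9 mid [652. 561.  58.] ext [ 37.  60. 109.]
top blue [231. 228.] 207 z95 31 mid [541. 218.  30.] ext [37. 36.  7.]
top blue [305. 239.] 465 z95 95 mid [501.  38.  94.] ext [53. 52.  8.]
top purple [233. 169.] 446 z95 43 mid [686. 213.  42.] ext [53. 51.  8.]
top purple [241. 277.] 436 z95 43 mid [421. 195.  42.] ext [52. 51.  8.]
scene blue [460.  89.] 2655 z95 11 mid [-939.  396.   11.] ext [287. 236.   9.]
scene blue [418. 253.] 146 z95 30 mid [543. 220.  28.] ext [42. 34.  6.]
```

View pics/scene6.png

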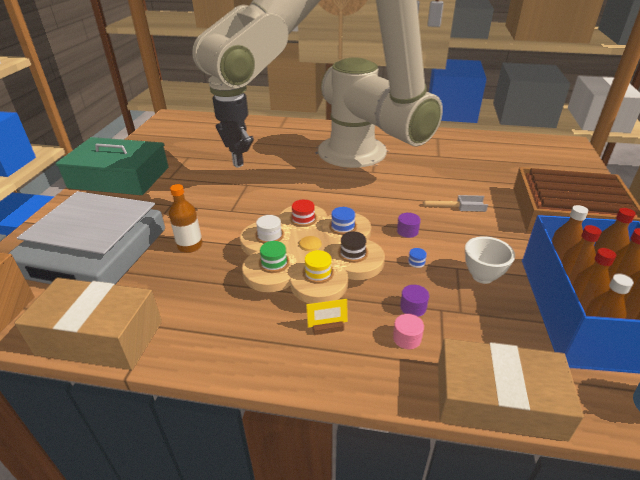

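View pics/top6.png

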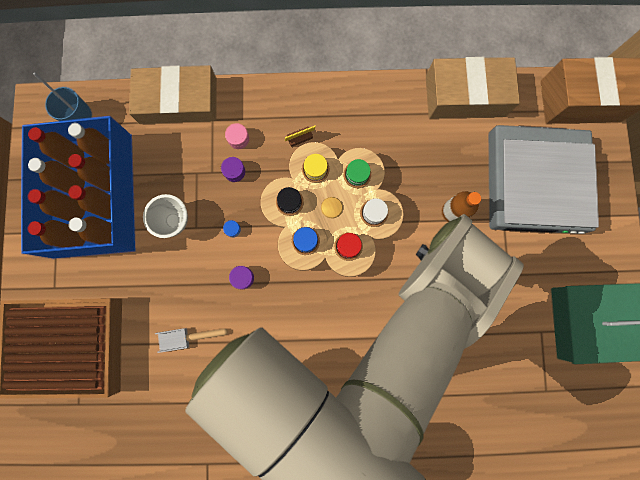

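Yellow stands behind the ticket, at (318,266) with the ticket at (327,313) in the scene view. In the top view yellow is at (315,166) and the ticket at (300,135). Everything else is in place and the robot touches nothing.

```bash
python3 -c "
from plant import job; print(job.hand_in())"
```

```text
the job is handed in; nothing more can be done
None
```

I turned the spice display about 38° counter-clockwise, with the closed fingertips in the edge notch between the red and white tins. Then I backed the arm out, raised it clear and handed the job in at about 8.7 s.

- **Alignment:** my last look, after backing off, put the tray at about 20.9° (single tins read 20.5 to 21.5°). The ticket's bearing from the axis came out at about 20.5°. That leaves the yellow tin within about 0.5° of square behind it.
- **Measurements that disagreed:** the ticket's bearing ranged from 19.8 to 20.7°, apart from one noisy depth fit at 19.2°. The card's own facing direction came out at 20.9 to 21.2° from its top edge in the pictures. Two noisier depth fits put it at 18.9° and 24.1°.
- **Other objects:** tins still sit about 100 mm from the axis at their original height (yellow, red, green and blue were measured; black and white I only saw in the pictures). By eye, the honey bottle, mortar and scoop have not moved. The wrist force readings I checked stayed within about 3 N.

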